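# Press a plug-in card home behind the lip of a sliding test guide and hold it

### The job

Slide the test jig's guide by its orange tab until the white pointer stands at the red mark, then take the green plug-in card out of its stand and push it upright down behind the guide's blue lip, onto the sprung contacts, until you feel it come fully home. Keep holding it pressed home: the program finishes while the hand still holds the card down, since the springs lift it again if it is let go. Leave the multimeter and red-capped tin on the near blue mat, and the side cutters in front of the jig, alone.

Things in the scene. Friction and masses are not known exactly. Their poses are not given: they have to be found in the camera images.
- jig: Fixed test jig: aluminium base plate 78 (x) x 250 (y) x 20 mm, a guide sliding along its y on it. Origin on the bench at the slot line, middle of the plate's length; the plate reaches from x -50 to +27 mm. Its x is the thickness direction of the guide's slot, its y the sliding direction, z up. It stands at various places and yaws, its yaw within 0.25 rad of straight. A black open box about 80 mm tall stands fixed on the bench in front of its left half.
- guide (a joint): Slide of the guide along the jig's +y, 0 to 0.130 m, stiff (about 3 N of friction), stays where left. It starts between 0 and 0.055; the pointer meets the red mark at 0.095; the end stop is beyond that.
- guide_tab (a point): Middle of the top of the orange finger tab of the guide, 12 x 12 mm upright post; its top is 69 mm above the bench, the top 40 mm are free to grip from above, closing along the jig's y. It stands 37 mm in front (-x of the jig) of the slot's middle plane; the blue lip's foot is 25 mm behind its centre, the lip's flared rim 21 mm.
- guide_pointer (a point): White pointer at the front of the guide, level with the top of the base plate (20 mm above the bench). Axes as the jig's.
- jig_mark (a point): Red mark on the front edge of the base plate, 20 mm above the bench. Axes as the jig's. In y the pointer has to match it.
- guide_slot (a point): Middle of the guide's slot at the level of the base plate's top (20 mm above the bench); axes as the jig's. The slot is 11 mm wide in x and 56 mm long in y, open at the top, between a black back wall (+x, 34 mm tall above this point, 10 mm thick) and a blue front lip (-x) 24 mm tall whose upper edge flares forward to about 32 mm, widening the mouth by about 5 mm to the front; the black end cheeks are 20 mm tall. The slot is open below.
- contact_bed (a joint): Sprung white contact bed, 40 mm long, in the slot line at the red mark (under the guide's slot only when the guide is at the mark). 0 = up, its top 10 mm above the base plate; 0.006 = pressed fully down to its hard stop, top 4 mm above the base plate. The spring needs 4 N to start and 10 N to be fully down, and pushes the card up again when let go.
- card: Loose plug-in card, upright, about 90 g. Origin at the middle of its bottom edge; z up, x its thickness, y its width. Green blade 8 x 50 mm in x, y, from z 0 to 44 mm; above it a black grip block 16 x 46 mm from z 42 to 80 mm. Both faces are alike, so it may go in either way round. Take the grip block by its 16 mm thickness. Pressed home, its bottom is 4 mm above the base plate (24 mm above the bench), its top 104 mm above the bench.
- stand: Fixed grey card stand, 70 x 100 mm foot, the slot walls 30 mm tall above the bench. Origin on the bench under its centre. The card stands in its slot (10 x 53 mm) with its bottom 6 mm above the bench and the axes of the stand; lift it by more than 30 mm to clear it.
- multimeter: Loose multimeter, teal and grey, 150 x 74 x 44 mm, origin at the centre of its underside. Leave alone.
- paste_tin: Loose paste tin with a red cap, 57 mm wide, 68 mm tall, origin at the centre of its underside. Leave alone.
- side_cutters: Loose side cutters with red handles, lying flat, 109 x 58 x 12 mm, origin at the centre of their underside. Leave alone.
Things that resemble listed ones, but are neither listed nor needed, are in the scene too. Of the things like the card, leave any that is purple; of the rest the larger one is meant.

How it is judged:
By the outcome, as a careful person would: the job done as asked, in the order asked, and still so for the second after the job is handed in, while the arm keeps its last pose, push and grip.
It also fails if it takes over 48 s, if anything falls off the work surface, if the arm or the gripper's body presses on something with over 40 N, if the wrist force passes 120 N, or if a joint passes its speed limit or range.

### The arm

A 7-joint arm with a two-finger parallel gripper is mounted at the origin on a cart in front of the work surface, level with it; the furniture and walls round the work are solid. World frame = base frame: x ahead of the robot, y to its left, z up, the work surface at z = 0. Lengths are in m, angles in rad, forces in N, time in s.
With the tool pointing down it reaches from about 0.4 to 0.875 m from the base axis. Payload 19.3 kg.
Tool frame: the origin (TCP) lies at the very end of the fingers, on their centre line; the grasp point (between the pads) lies 19 mm behind it; z points along the fingers, y is the direction in which the jaws open and shut (so a half turn about z gives the same grasp; the last joint's range is limited). The gripper opens to 85 mm and grips with 20 to 120 N. Pads are 22 mm wide; open, the fingers measure 114 mm over their backs; the gripper's body (76 mm by 85 mm) begins 54 mm behind the grasp point. The pads swing forward as they close: fully open they stand 13 mm farther back than shut.
Start: joints at [-1.352, 0.521, -0.036, 1.599, 0.021, 1.021, -0.113], TCP at [0.178, 0.599, 0.231] pointing down, gripper open.
Joint ranges: [-2.91, 2.91], [-0.3, 2.13], [-1.5, 1.42], [0.17, 2.43], [-1.26, 4.41], [0.16, 1.93], [-2.52, 2.52]. Speed limits (rad/s): [1.89, 1.89, 2.39, 2.39, 3.01, 3.01, 3.01].

### API

Orientations are given as a unit quaternion [x, y, z, w].
In Python, from plant import sensors, vision, arm gives the robot as it stands.
- The arm moves only by the shell command python3 -m creep 'ROWS' [FORCE]. ROWS is text: rows parted by semicolons, each of 7 numbers parted by spaces: the shift along the tool's x, y, z in mm, then the turn, a rotation vector about the tool's x, y, z in degrees, then the closure, from 0 (fully open) to 1 (shut). In form: tx ty tz rx ry rz gripper; .... A call has exactly 10 rows; each row is the pose to reach, as a shift and turn from the pose commanded when the call began, along the tool's axes at that moment; what a row does not reach only later rows make up. A row lasts 1/10 s, in which the tool goes at most 50 mm and 8.59 degrees, less where a joint would pass 70% of its speed; a pose out of reach is approached as far as the arm can. A call with a gripper value outside its range is refused whole. The fingers move at their own pace and stop on an object; FORCE is the grip in N (left out, the last holds). Time passes only in rows, so rows that repeat a pose let the fingers close, or fill a call up. It gives the time, the measured TCP pose, the force and the opening at its end, in the units of the state.
- sensors.sense(): the state, without advancing time (a new reading comes with each control period).
- vision.snapshot(name): name is "scene" or "top" or "wrist"; returns a dict with "color" (400x640x3 uint8, red, green, blue), "K" (3x3 intrinsics, pixels), "pose" (4x4, takes a point from camera to world coordinates). Camera axes: x right, y down, z forward; pixel columns grow to the right and rows downward; lengths in m; the calibration is good to about 2 mm. A picture is of the moment at which its call begins. There is no depth.
- arm.sign_off(): hands the job in, once; it reports no verdict.
The state is a dict: "t": time; "q": joint angles; "joint_vel": joint speeds; "tau": joint torques, N m; "eef_pos": TCP position; "orientation": TCP orientation; "wrist_force": force on the tool from outside, world axes, zero at the start; "torque": the same for the moment, N m; "width": opening from 0.0 (shut) to 1.0 (fully open).
Only numpy, scipy, OpenCV 4.12 (cv2) and the standard library are available. Lean on these libraries where they do the work, as an engineer would, in place of code of your own. Each camera call takes 0.05 s, during which the arm holds its last target.

## Working session

There is one attempt and no reset: what is moved stays moved. The work goes in short steps, Python scripts to look and compute and a shell command to move; the robot and the scene stay as the last step left them, time stands still between calls to the robot, and variables do not carry over. Pictures are saved under pics/ and viewed, and the job is handed in when it is done.

```bash
ls; mkdir -p pics
python3 - <<'E'
from plant import sensors, vision, arm
import cv2
s=sensors.sense();print(s)
for n in ["scene","top","wrist"]:
    d=vision.snapshot(n);cv2.imwrite(f"pics/{n}0.png",d["color"][:,:,::-1]);print(n,d["K"].tolist(),d["pose"].round(4).tolist())
E
```

```text
pics
{'t': 0.0, 'q': array([-1.35218634,  0.52203397, -0.03632375,  1.60000947,  0.02118737,
        1.02107677, -0.11279609]), 'joint_vel': array([-0.00069466,  0.00017207, -0.00069787,  0.00134494, -0.00129935,
       -0.00066409,  0.0007816 ]), 'tau': array([-4.56419921e-04, -9.27101970e+01,  1.97929479e+00, -3.69908094e+01,
        1.78083417e-02,  8.55184975e-03, -2.51805676e-05]), 'eef_pos': array([0.17794545, 0.59878242, 0.2307128 ]), 'orientation': array([ 1.43911444e-01,  9.89590405e-01, -5.69638497e-04, -4.64314824e-05]), 'wrist_force': array([-0.7464543 , -0.61925138, -0.20586943]), 'torque': array([-0.04475848,  0.04222327, -0.05065468]), 'width': 0.9969467077027736}
scene [[433.3057027794267, 0.0, 323.8070455374561], [0.0, 433.3057027794267, 202.82408750009336], [0.0, 0.0, 1.0]] [[0.6158, -0.4758, 0.628, -0.0126], [-0.7878, -0.3876, 0.4788, -0.2287], [0.0156, -0.7895, -0.6135, 0.6231], [0.0, 0.0, 0.0, 1.0]]
top [[504.9958143061252, 0.0, 319.6651697826119], [0.0, 504.9958143061252, 192.2618661259843], [0.0, 0.0, 1.0]] [[0.0216, -0.9974, 0.0684, 0.4687], [-0.9996, -0.0228, -0.0165, 0.2134], [0.018, -0.0681, -0.9975, 1.2875], [0.0, 0.0, 0.0, 1.0]]
wrist [[283.1284926373507, 0.0, 319.1464721076996], [0.0, 283.1284926373507, 203.7378541504612], [0.0, 0.0, 1.0]] [[0.285, 0.9197, 0.2699, 0.1093], [0.9585, -0.2733, -0.0809, 0.6199], [-0.0006, 0.2818, -0.9595, 0.373], [0.0, 0.0, 0.0, 1.0]]
```

View pics/scene0.png

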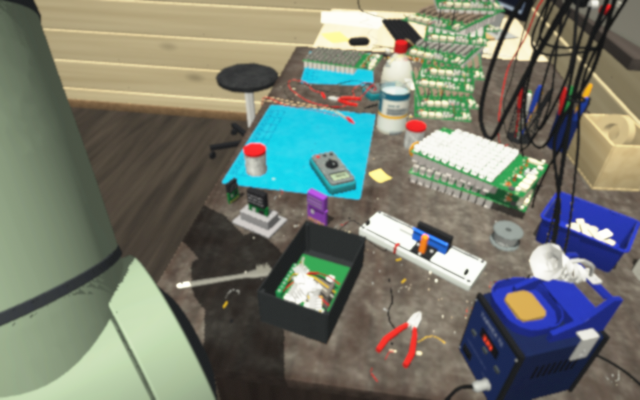

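View pics/top0.png

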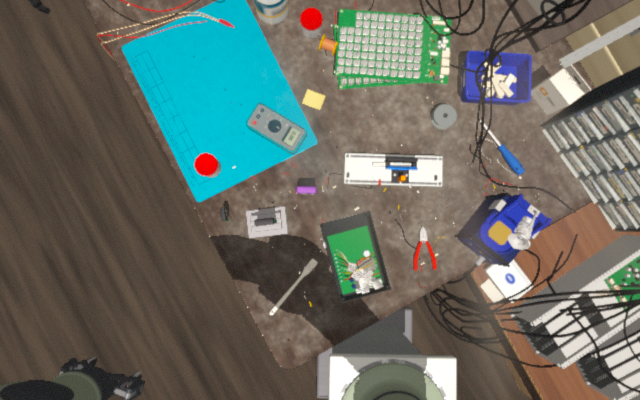

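View pics/wrist0.png

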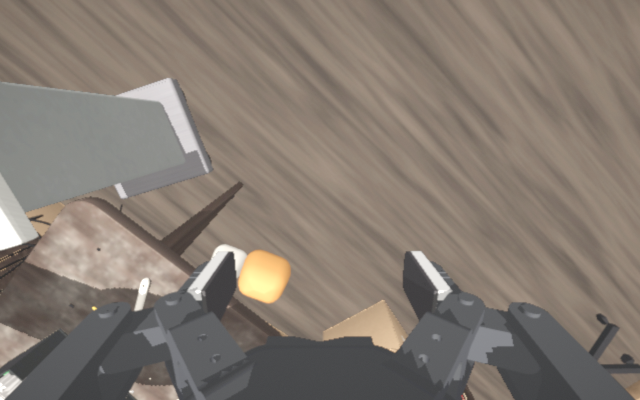

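Run:
```python
import cv2,numpy as np
t=cv2.imread("pics/top0.png");s=cv2.imread("pics/scene0.png")
cv2.imwrite("pics/c1.png",cv2.resize(t[140:225,335:455],None,fx=6,fy=6,interpolation=cv2.INTER_CUBIC))
a=cv2.resize(t[170:245,210:325],None,fx=6,fy=6,interpolation=cv2.INTER_CUBIC)
cv2.imwrite("pics/c2.png",a)
cv2.imwrite("pics/c3.png",cv2.resize(s[170:245,215:345],None,fx=6,fy=6,interpolation=cv2.INTER_CUBIC))
cv2.imwrite("pics/c4.png",cv2.resize(s[200:300,350:490],None,fx=5.5,fy=5.5,interpolation=cv2.INTER_CUBIC))
```

```text
(no output)
```

View pics/c1.png

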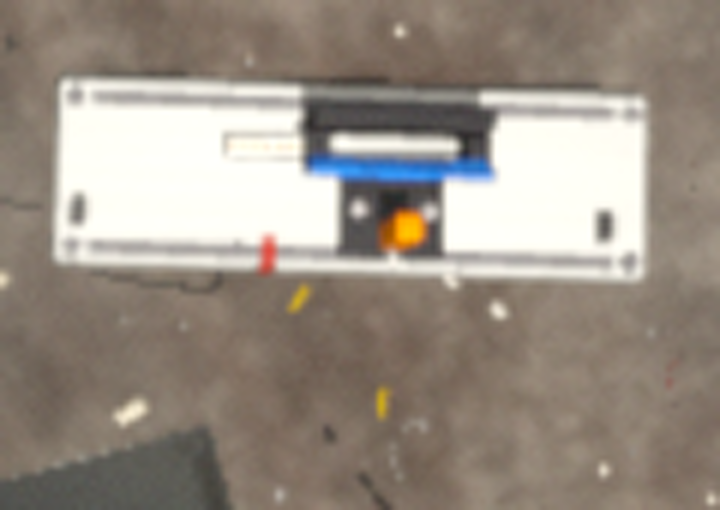

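View pics/c2.png

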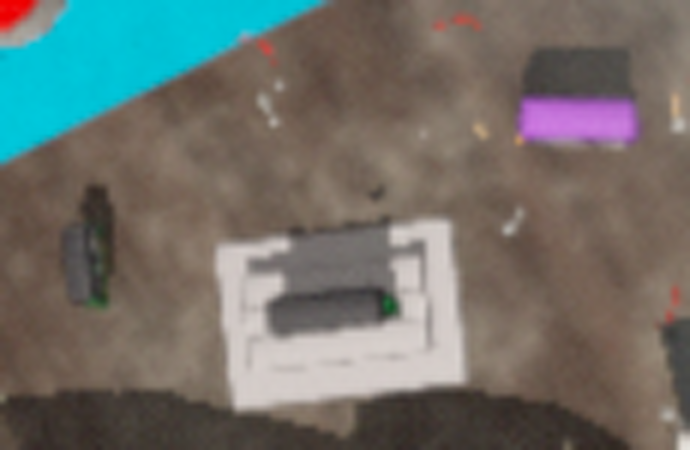

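View pics/c3.png

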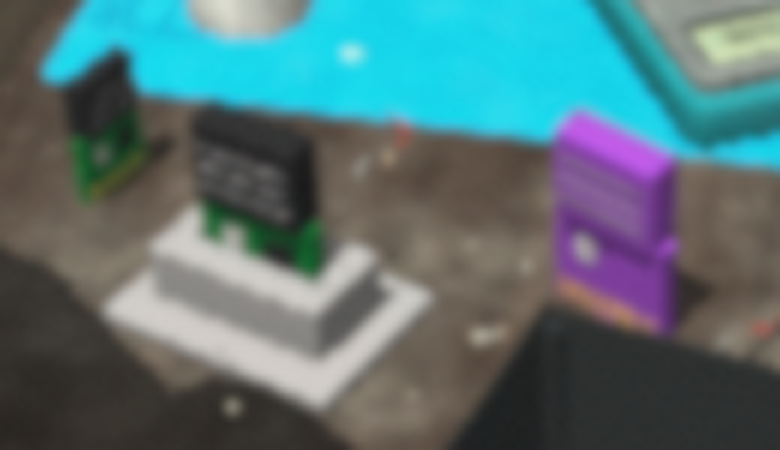

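View pics/c4.png

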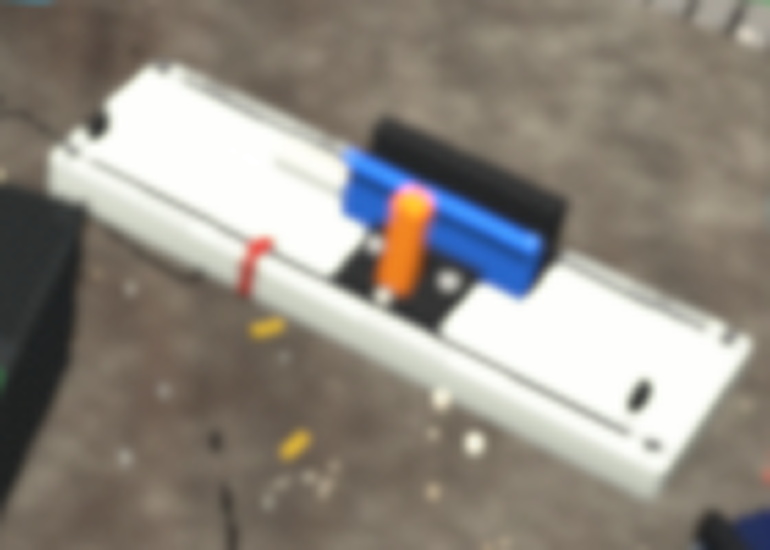

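```bash
cat > h.py <<'E'
import numpy as np, json
from scipy.spatial.transform import Rotation as R
CAM=dict(
scene=(np.array([[433.3057,0,323.807],[0,433.3057,202.824],[0,0,1]]),np.array([[0.6158,-0.4758,0.628,-0.0126],[-0.7878,-0.3876,0.4788,-0.2287],[0.0156,-0.7895,-0.6135,0.6231],[0,0,0,1]])),
top=(np.array([[504.9958,0,319.6652],[0,504.9958,192.2619],[0,0,1]]),np.array([[0.0216,-0.9974,0.0684,0.4687],[-0.9996,-0.0228,-0.0165,0.2134],[0.018,-0.0681,-0.9975,1.2875],[0,0,0,1]])))
def ray(cam,px):
    K,T=CAM[cam] if isinstance(cam,str) else cam
    d=T[:3,:3]@np.linalg.solve(K,[px[0],px[1],1]);return T[:3,3],d/np.linalg.norm(d)
def onz(cam,px,z):
    o,d=ray(cam,px);return o+d*(z-o[2])/d[2]
def tri(obs):
    A=np.zeros((3,3));b=np.zeros(3);P=[]
    for c,p in obs:
        o,d=ray(c,p);M=np.eye(3)-np.outer(d,d);A+=M;b+=M@o;P.append((o,M))
    x=np.linalg.solve(A,b);return x,[np.linalg.norm(M@(x-o))*1e3 for o,M in P]
def up(p,s,off): return ((p[0]+.5)/s-.5+off[0],(p[1]+.5)/s-.5+off[1])
def proj(cam,X):
    K,T=CAM[cam] if isinstance(cam,str) else cam
    c=T[:3,:3].T@(np.asarray(X)-T[:3,3]);u=K@c;return u[:2]/u[2]
E
python3 - <<'E'
from h import *
np.set_printoptions(precision=4,suppress=True)
c1=lambda p:("top",up(p,6,(335,140)));c2=lambda p:("top",up(p,6,(210,170)))
c3=lambda p:("scene",up(p,6,(215,170)));c4=lambda p:("scene",up(p,5.5,(350,200)))
print("tab",tri([c1((408,226)),c4((413,195))]))
print("mark",tri([c1((266,268)),c4((247,257))]),onz(*c1((267,264)),.02))
print("ptr",tri([c1((392,258)),c4((384,294))]),onz(*c1((392,258)),.02))
C=[onz(*c1(p),.02) for p in [(62,80),(645,98),(640,278),(57,262)]];print("plate",C)
print([np.arctan2(*( (C[i]-C[j])[[0,1]]*[-1,1])) for i,j in [(0,1),(3,2)]])
C=[onz(*c4(p),.02) for p in [(160,65),(750,345),(655,485),(52,155)]];print("plate scene",C)
# stand foot corners top
S=[onz(*c2(p),.008) for p in [(217,243),(450,220),(467,383),(235,410)]];print("foot",S,np.mean(S,0))
S=[onz(*c3(p),.004) for p in [(105,310),(320,408),(433,295)]];print("foot sc",S)
print("cardtop L",tri([c2((270,318)),c3((200,118))]),"R",tri([c2((383,305)),c3((308,150))]))
print("card c",onz(*c2((325,312)),.086))
E
```

```text
tab (array([ 0.5937, -0.008 ,  0.0716]), [np.float64(1.0706754055580032), np.float64(1.0706754055579843)])
mark (array([0.5795, 0.043 , 0.0222]), [np.float64(0.7614532835932006), np.float64(0.7614532835930967)]) [0.581  0.0429 0.02  ]
ptr (array([ 0.5842, -0.0086,  0.0316]), [np.float64(1.0243906638050435), np.float64(1.024390663805044)]) [ 0.5848 -0.0098  0.02  ]
plate [array([0.6569, 0.1307, 0.02  ]), array([ 0.6552, -0.1165,  0.02  ]), array([ 0.5787, -0.1147,  0.02  ]), array([0.5798, 0.1314, 0.02  ])]
[np.float64(-0.006824764144804824), np.float64(-0.004353530626025432)]
plate scene [array([0.6572, 0.1284, 0.02  ]), array([ 0.6554, -0.1186,  0.02  ]), array([ 0.5728, -0.1185,  0.02  ]), array([0.5841, 0.1311, 0.02  ])]
foot [array([0.507, 0.378, 0.008]), array([0.5189, 0.2803, 0.008 ]), array([0.4505, 0.2713, 0.008 ]), array([0.4372, 0.3683, 0.008 ])] [0.4784 0.3245 0.008 ]
foot sc [array([0.4419, 0.3701, 0.004 ]), array([0.4529, 0.2723, 0.004 ]), array([0.5238, 0.2828, 0.004 ])]
cardtop L (array([0.4759, 0.3462, 0.0827]), [np.float64(0.4667669423210167), np.float64(0.46676694232091454)]) R (array([0.4825, 0.3009, 0.0862]), [np.float64(1.2188668051955909), np.float64(1.2188668051956035)])
card c [0.4784 0.3246 0.086 ]
```

```bash
cat >> h.py <<'E'
def rel(pos,yaw,q=None,p=None):
    """target TCP pos, pointing down, tool y axis at world angle yaw(deg). prints tool-frame shift mm and rotvec deg"""
    from plant import sensors
    s=sensors.sense();Rc=R.from_quat(s["orientation"]);M=Rc.as_matrix()
    a=np.radians(yaw);y=np.array([np.cos(a),np.sin(a),0]);z=np.array([0,0,-1.]);x=np.cross(y,z)
    Rt=R.from_matrix(np.c_[x,y,z])
    print("shift",(M.T@(np.asarray(pos)-s["eef_pos"])*1e3).round(1),"rot",(Rc.inv()*Rt).as_rotvec(degrees=True).round(2),"q7",s["q"][6].round(3))
E
python3 - <<'E'
from h import *
rel([.591,-.008,.15],89.6)
rel([.4784,.3246,.15],7.3)
rel([.4784,.3246,.15],187.3)
E
```

```text
shift [-568.8 -464.    81.3] rot [ -0.05  -0.   -16.15] q7 -0.113
shift [-366.1 -177.3   81. ] rot [-4.000e-02  3.000e-02  6.615e+01] q7 -0.113
shift [-366.1 -177.3   81. ] rot [-4.0000e-02 -5.0000e-02 -1.1385e+02] q7 -0.113
```

Things that could be mistaken for the card:
- Green card in the stand: top (265,217), scene (257,203).
- Small green card: top (226,211), scene (232,188).
- Purple card: top (306,188), scene (317,205).

I'm taking the one in the stand, because it is the larger green one (checked in crop c3). The orange tab is at top (402,177), and the only other orange thing nearby is the spool at top (328,46).

Next I move above the tab.

```bash
python3 -m creep '-20 -16 0 0 0 0 0; -55 -45 0 0 0 -1 0; -93 -76 0 0 0 -2 0; -132 -108 0 0 0 -4 0; -170 -139 0 0 0 -6 0; -209 -171 0 0 0 -8 0; -248 -202 0 0 0 -10 0; -287 -234 0 0 0 -12 0; -326 -266 0 0 0 -14 0; -365 -298 0 0 0 -16 0'
python3 - <<'E'
from h import *
rel([.591,-.008,.15],89.6)
E
```

```text
t: 1.15
eef_pos: [0.4429, 0.2089, 0.2314]
orientation: [0.004, 1.0, 0.0, 0.0]
wrist_force: [0.1, 1.2, 0.9]
width: 0.997
shift [-149.9 -215.8   81.4] rot [ 0.01  0.01 -0.06] q7 1.015
```

```bash
python3 -m creep '-25 -35 0 0 0 0 0; -52 -73 10 0 0 0 0; -78 -112 25 0 0 0 0; -104 -150 45 0 0 0 0; -127 -183 60 0 0 0 0; -145 -208 72 0 0 0 0; -150 -216 80 0 0 0 0; -150 -216 81 0 0 0 0; -150 -216 81 0 0 0 0; -150 -216 81 0 0 0 0'
python3 - <<'E'
from h import *
from plant import vision
import cv2
rel([.591,-.008,.15],89.6)
d=vision.snapshot("wrist");cv2.imwrite("pics/w1.png",d["color"][:,:,::-1]);np.savez("w1.npz",K=d["K"],T=d["pose"])
d=vision.snapshot("top");cv2.imwrite("pics/t1.png",d["color"][:,:,::-1])
print(proj((np.load("w1.npz")["K"],np.load("w1.npz")["T"]),[.5937,-.008,.07]))
E
```

```text
t: 2.15
eef_pos: [0.5898, -0.0051, 0.1509]
orientation: [0.004, 1.0, 0.0, 0.0]
wrist_force: [-0.8, -0.3, 0.3]
width: 1.002
shift [-1.2 -2.9  0.9] rot [ 0.03  0.03 -0.05] q7 1.532
[314.93674188 215.25613773]
```

View pics/w1.png

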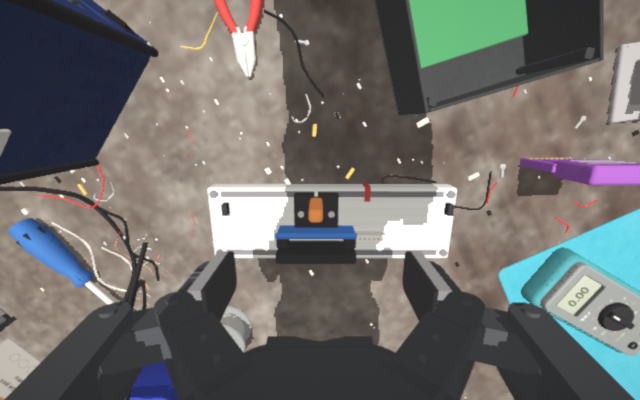

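Run:
```python
import cv2
w=cv2.imread("pics/w1.png")
cv2.imwrite("pics/w1c.png",cv2.resize(w[175:270,280:400],None,fx=6,fy=6,interpolation=cv2.INTER_CUBIC))
```

```text
(no output)
```

View pics/w1c.png

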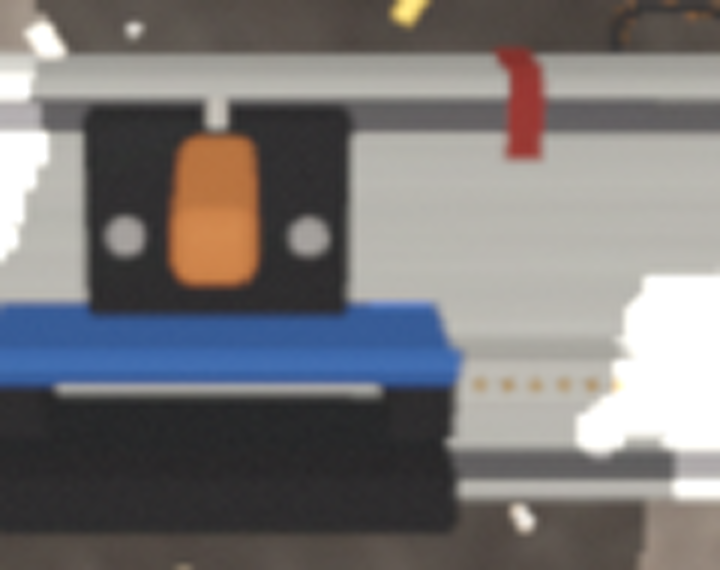

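Run:
```python
from h import *
np.set_printoptions(precision=4,suppress=True)
f=np.load("w1.npz");W=(f["K"],f["T"]);print(f["T"][:3,3])
w=lambda p:(W,up(p,6,(280,175)))
c1=lambda p:("top",up(p,6,(335,140)));c4=lambda p:("scene",up(p,5.5,(350,200)))
print("tab",tri([w((214,246)),c1((408,226)),c4((413,195))]), tri([w((214,246)),c1((408,226))]),onz(*w((214,246)),.069))
print("ptr",onz(*w((217,105)),.02),"mark",onz(*w((526,105)),.02), onz(*w((526,62)),.02))
print("lipL/R edge",onz(*w((437,310)),.044), "slot contact",onz(*w((480,385)),.02))
```

```text
[ 0.5181 -0.0041  0.2931]
tab (array([ 0.5936, -0.0079,  0.0716]), [np.float64(0.2502682537774162), np.float64(0.9479382208318747), np.float64(1.1941089729204997)]) (array([ 0.5934, -0.0074,  0.071 ]), [np.float64(0.34614970825496616), np.float64(0.3461497082550283)]) [ 0.5943 -0.0078  0.069 ]
ptr [ 0.5864 -0.0078  0.02  ] mark [0.5868 0.0434 0.02  ] [0.5795 0.0431 0.02  ]
lipL/R edge [0.6137 0.0266 0.044 ] slot contact [0.6369 0.0374 0.02  ]
```

```bash
python3 -m creep '-1 0 15 0 0 0 0; -1 0 40 0 0 0 0.2; -1 0 65 0 0 0 0.4; -1 0 88 0 0 0 0.5; -1 0 101 0 0 0 0.5; -1 0 108 0 0 0 0.6; -1 0 108 0 0 0 0.8; -1 0 108 0 0 0 1; -1 0 108 0 0 0 1; -1 0 108 0 0 0 1' 40
python3 - <<'E'
from h import *
from plant import vision
import cv2
rel([.592,-.008+.0512,.042],89.6)
d=vision.snapshot("wrist");cv2.imwrite("pics/w2.png",d["color"][:,:,::-1]);np.savez("w2.npz",K=d["K"],T=d["pose"])
E
```

```text
t: 3.25
eef_pos: [0.5912, -0.0066, 0.0428]
orientation: [0.005, 1.0, 0.0, 0.0]
wrist_force: [1.0, 0.2, -4.9]
width: 0.128
shift [-0.3 49.8  0.8] rot [ 0.    0.03 -0.15] q7 1.543
```

View pics/w2.png

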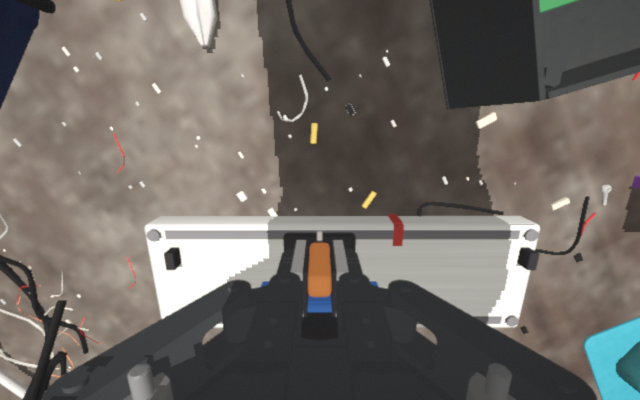

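The wrist view shows the tab held between the pads at (319,270), the pointer at (319,237) and the mark at (398,230). Next I slide the guide.

```bash
python3 -m creep '0 3 0 0 0 0 1; 0 9 0 0 0 0 1; 0 17 0 0 0 0 1; 0 26 0 0 0 0 1; 0 35 0 0 0 0 1; 0 42 0 0 0 0 1; 0 47 0 0 0 0 1; 0 50 0 0 0 0 1; 0 50 0 0 0 0 1; 0 50 0 0 0 0 1'
cat > look.py <<'E'
from h import *
from plant import vision
import cv2,sys
n=sys.argv[1];x0,y0,x1,y1=map(int,sys.argv[2:6])
for cam in sys.argv[6:]:
    d=vision.snapshot(cam);c=d["color"][:,:,::-1];cv2.imwrite(f"pics/{n}.png",c);np.savez(n+".npz",K=d["K"],T=d["pose"])
    s=min(780/(x1-x0),580/(y1-y0));print("scale",s)
    cv2.imwrite(f"pics/{n}c.png",cv2.resize(c[y0:y1,x0:x1],None,fx=s,fy=s,interpolation=cv2.INTER_CUBIC))
E
python3 look.py w3 270 200 370 275 wrist
```

```text
t: 4.3
eef_pos: [0.5917, 0.0451, 0.0427]
orientation: [0.004, 1.0, 0.001, 0.0]
wrist_force: [-2.2, 1.0, 6.2]
width: 0.135
scale 7.733333333333333
```

View pics/w3c.png

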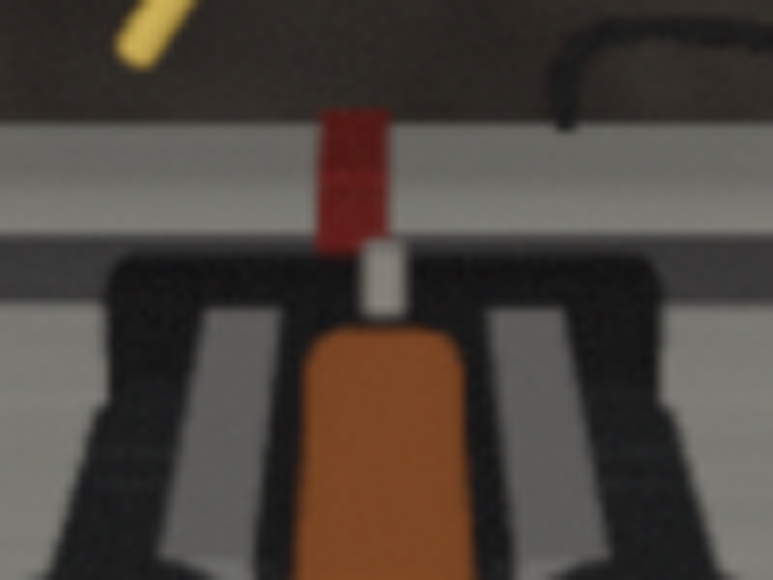

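Run:
```python
from h import *
f=np.load("w3.npz");W=(f["K"],f["T"])
s=7.7333
a=onz(W,up((384,245),s,(270,200)),.02);b=onz(W,up((352,245),s,(270,200)),.02);b2=onz(W,up((354,180),s,(270,200)),.02);print(a,b,b2,(a-b)*1e3)
```

```text
[0.58643248 0.04583144 0.02      ] [0.58640897 0.04324524 0.02      ] [0.58082367 0.04347581 0.02      ] [0.02350172 2.58619877 0.        ]
```

```bash
python3 -m creep '0 -1 0 0 0 0 1; 0 -2 0 0 0 0 1; 0 -2.5 0 0 0 0 1; 0 -2.5 0 0 0 0 1; 0 -2.5 0 0 0 0 1; 0 -2.5 0 0 0 0 1; 0 -2.5 0 0 0 0 1; 0 -2.5 0 0 0 0 1; 0 -2.5 0 0 0 0 1; 0 -2.5 0 0 0 0 1'
python3 look.py w4 270 200 370 275 wrist
```

```text
t: 5.35
eef_pos: [0.5917, 0.0428, 0.0427]
orientation: [0.004, 1.0, 0.001, 0.0]
wrist_force: [-2.5, 2.1, 6.8]
width: 0.13
scale 7.733333333333333
```

View pics/w4c.png

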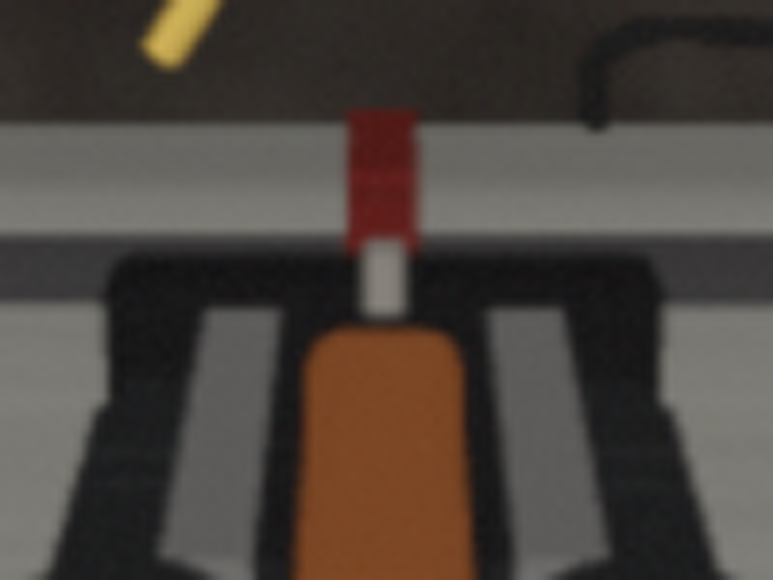

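The pointer (384) and the mark (382) now line up, within about 0.2 mm. I release the tab and lift.

```bash
python3 -m creep '0 0 0 0 0 0 0.5; 0 0 0 0 0 0 0.5; 0 0 0 0 0 0 0.5; 0 0 -10 0 0 0 0.4; 0 0 -30 0 0 0 0.3; 0 0 -55 0 0 0 0.2; 0 0 -85 0 0 0 0.1; 0 0 -115 0 0 0 0; 0 0 -140 0 0 0 0; 0 0 -150 0 0 0 0'
python3 look.py w5 260 170 390 265 wrist
python3 - <<'E'
from h import *
rel([.4784,.3246,.16],7.3)
rel([.4784,.3246,.16],187.3)
E
```

```text
t: 6.4
eef_pos: [0.5924, 0.0409, 0.1954]
orientation: [0.005, 1.0, 0.0, 0.002]
wrist_force: [0.2, 0.6, -0.8]
width: 1.0
scale 6.0
shift [117.1 282.5  35.4] rot [ 0.19  0.15 82.14] q7 1.454
shift [117.1 282.5  35.4] rot [ -0.16   0.2  -97.86] q7 1.454
```

View pics/w5c.png

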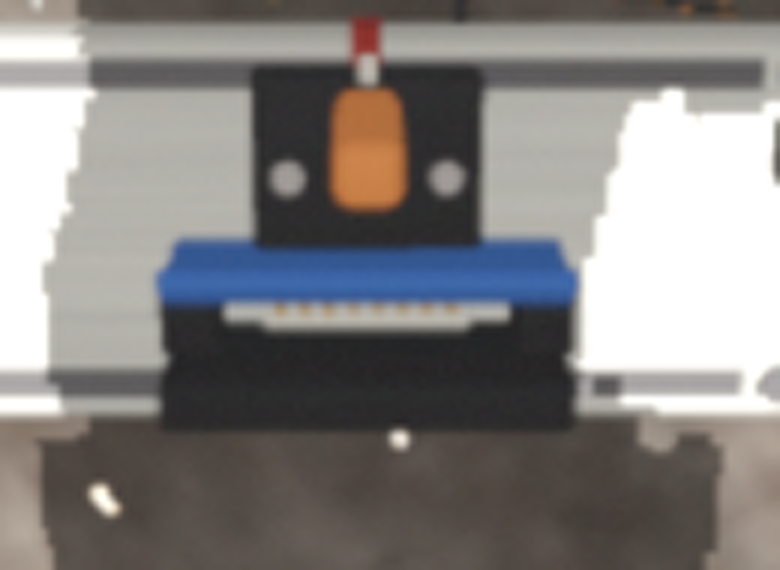

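```bash
python3 -m creep '6 14 0 0 0 4 0; 20 48 0 0 0 12 0; 35 84 0 0 0 20 0; 50 120 0 0 0 28 0; 65 156 0 0 0 36 0; 80 192 0 0 0 44 0; 94 227 0 0 0 52 0; 106 257 0 0 0 60 0; 114 276 8 0 0 68 0; 117 282 15 0 0 76 0'
python3 - <<'E'
from h import *
rel([.4784,.3246,.16],7.3)
np.set_printoptions(precision=4,suppress=True)
f=np.load("w5.npz");W=(f["K"],f["T"]);w=lambda p:(W,up(p,6,(260,170)))
for n,p,z in [("tab",(368,177),.069),("rimL",(158,290),.052),("rimR",(576,290),.052),("dots",(367,309),.03),("bedbackedge",(367,330),.03),("cheek in L",(222,312),.04),("cheekinR",(512,312),.04),("wallbackL",(163,430),.02),("wallbackR",(573,430),.02),("wallfrontTop L",(163,370),.054),("wallfrontTopR",(573,370),.054),("ptr",(368,70),.02),("mark",(366,40),.02)]: print(n,onz(*w(p),z))
E
```

```text
t: 7.45
eef_pos: [0.4756, 0.3264, 0.1762]
orientation: [0.62, 0.784, -0.0, -0.0]
wrist_force: [-0.5, 0.1, -1.7]
width: 1.001
shift [-2.4  2.4 16.2] rot [-0.06 -0.    6.  ] q7 -0.213
tab [0.5953 0.0433 0.069 ]
rimL [0.6206 0.0058 0.052 ]
rimR [0.6214 0.0802 0.052 ]
dots [0.6326 0.0431 0.03  ]
bedbackedge [0.6369 0.043  0.03  ]
cheek in L [0.6293 0.016  0.04  ]
cheekinR [0.6298 0.07   0.04  ]
wallbackL [0.6619 0.0015 0.02  ]
wallbackR [0.6628 0.0847 0.02  ]
wallfrontTop L [0.6351 0.0063 0.054 ]
wallfrontTopR [0.6358 0.0798 0.054 ]
ptr [0.5879 0.0437 0.02  ]
mark [0.5821 0.0434 0.02  ]
```

```bash
python3 look.py w6 0 0 640 400 wrist
python3 - <<'E'
from h import *
f=np.load("w6.npz");W=(f["K"],f["T"]);print(proj(W,[.4784,.3246,.086]))
E
```

```text
scale 1.21875
[321.84205985 210.82676199]
```

View pics/w6.png

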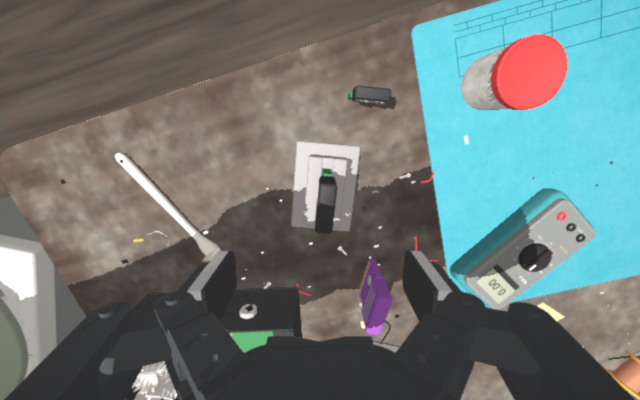

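Run:
```python
from h import *
import cv2
w=cv2.imread("pics/w6.png")
cv2.imwrite("pics/w6c.png",cv2.resize(w[135:240,270:380],None,fx=5.5,fy=5.5,interpolation=cv2.INTER_CUBIC))
print(onz("top",(306,184),.07))
```

```text
[0.57145361 0.22673951 0.07      ]
```

View pics/w6c.png

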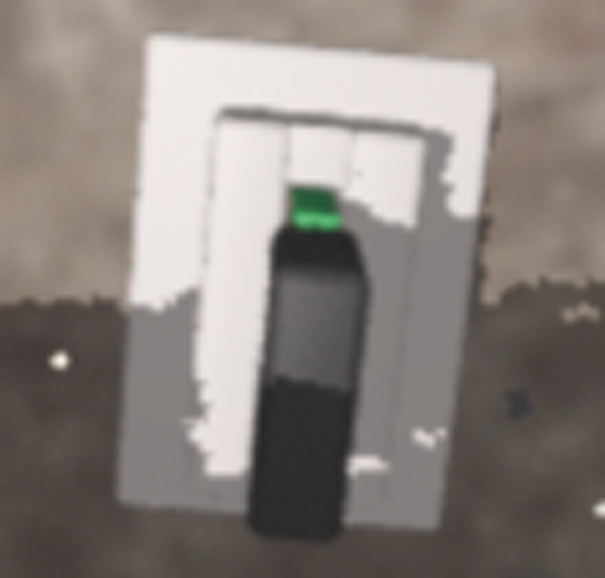

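Run:
```python
from h import *
np.set_printoptions(precision=4,suppress=True)
f=np.load("w6.npz");W=(f["K"],f["T"]);w=lambda p:(W,up(p,5.5,(270,135)))
c2=lambda p:("top",up(p,6,(210,170)))
print(tri([w((310,404)),c2((325,312))]))
P=[onz(*w(p),.086) for p in [(280,270),(367,278),(345,535),(250,530)]];print(P,np.mean(P,0))
F=[onz(*w(p),.008) for p in [(148,37),(495,66),(438,528),(117,500)]];print(F,np.mean(F,0))
for A in (P,F):
  for i,j in ((0,3),(1,2),(1,0),(2,3)): print(np.degrees(np.arctan2(A[i][1]-A[j][1],A[i][0]-A[j][0])).round(1))
```

```text
(array([0.4802, 0.3256, 0.0795]), [np.float64(1.7525351065659651), np.float64(1.7525351065660542)])
[array([0.4718, 0.3476, 0.086 ]), array([0.485 , 0.3494, 0.086 ]), array([0.4919, 0.3078, 0.086 ]), array([0.4769, 0.3051, 0.086 ])] [0.4814 0.3275 0.086 ]
[array([0.4402, 0.3703, 0.008 ]), array([0.5076, 0.3805, 0.008 ]), array([0.5218, 0.2841, 0.008 ]), array([0.4538, 0.2746, 0.008 ])] [0.4808 0.3274 0.008 ]
96.9
99.5
7.9
10.1
98.1
98.4
8.6
8.0
```

Run:
```python
from h import *
rel([.4803,.326,.053],7.7)
```

```text
shift [ -1.2   5.4 122. ] rot [-0.14  0.05  5.09] q7 -0.221
```

```bash
python3 -m creep '-1 3 10 0 0 3 0; -1 5.4 30 0 0 5.1 0; -1 5.4 58 0 0 5.1 0; -1 5.4 86 0 0 5.1 0; -1 5.4 108 0 0 5.1 0; -1 5.4 118 0 0 5.1 0.2; -1 5.4 122 0 0 5.1 0.4; -1 5.4 122 0 0 5.1 0.6; -1 5.4 122 0 0 5.1 0.8; -1 5.4 122 0 0 5.1 1' 60
python3 look.py w7 0 0 640 400 wrist
```

```text
t: 8.5
eef_pos: [0.483, 0.3246, 0.0563]
orientation: [0.654, 0.757, 0.001, -0.0]
wrist_force: [-3.2, -1.5, 10.9]
width: 0.178
scale 1.21875
```

View pics/w7.png

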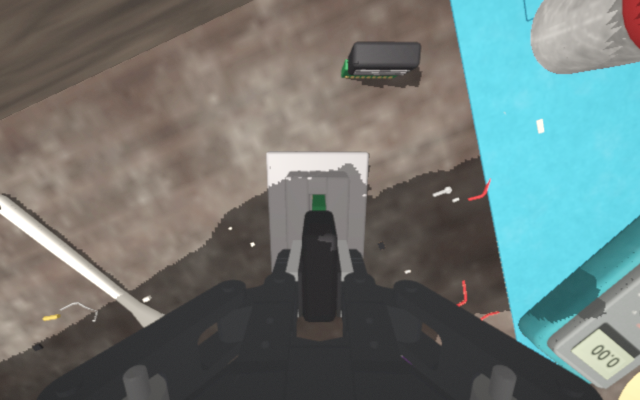

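```bash
python3 -m creep '0 0 0 0 0 0 1; 0 0 0 0 0 0 1; 0 0 -4 0 0 0 1; 0 0 -14 0 0 0 1; 0 0 -28 0 0 0 1; 0 0 -46 0 0 0 1; 0 0 -66 0 0 0 1; 0 0 -86 0 0 0 1; 0 0 -102 0 0 0 1; 0 0 -112 0 0 0 1' 60
python3 look.py w8 230 150 410 350 wrist
python3 - <<'E'
from h import *
rel([.629,.0432,.165],-.35)
E
```

```text
t: 9.55
eef_pos: [0.4831, 0.3245, 0.1696]
orientation: [0.654, 0.757, 0.001, 0.0]
wrist_force: [0.1, 0.1, -0.5]
width: 0.174
scale 2.9
shift [-299.7  103.1    5.1] rot [ 0.14 -0.12  8.7 ] q7 -0.268
```

View pics/w8c.png

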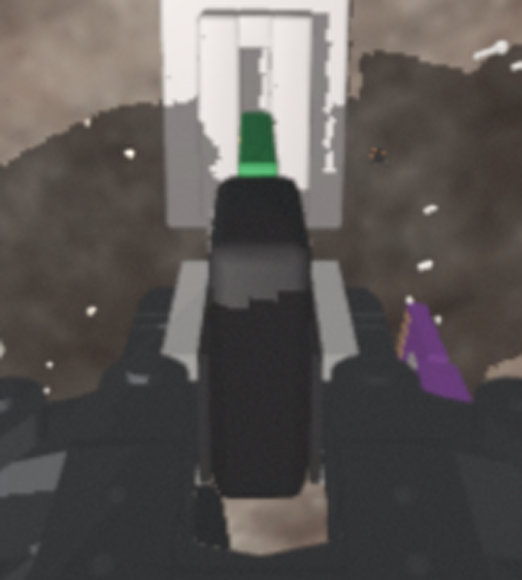

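Run:
```python
from h import *
from plant import sensors
s=sensors.sense();M=R.from_quat(s["orientation"]).as_matrix()
f=np.load("w8.npz");W=(f["K"],f["T"]);w=lambda p:(W,up(p,2.9,(230,150)))
z=s["eef_pos"][2]
for n,p,h in [("tL",(213,243),.03),("tR",(308,245),.03),("bL",(212,492),.03),("bR",(303,492),.03),("blade bot L",(243,114),-.05),("blade bot R",(273,114),-.05),("blade top",(258,176),-.008)]:
    X=onz(*w(p),z+h);print(n,(M.T@(X-s["eef_pos"])*1e3).round(1))
```

```text
tL [ 26.2  -7.1 -30. ]
tR [ 25.8   6.8 -29.9]
bL [-16.8  -7.9 -30.1]
bR [-16.8   6.7 -30. ]
blade bot L [26.5 -4.3 50. ]
blade bot R [26.5  2.9 50.1]
blade top [24.3 -0.6  8. ]
```

```bash
python3 -m creep '-8 3 0 0 0 0 1; -30 10 0 0 0 1 1; -66 22 0 0 0 2 1; -108 36 0 0 0 4 1; -152 51 0 0 0 5 1; -196 66 0 0 0 6 1; -236 80 0 0 0 7 1; -270 91 0 0 0 8 1; -293 99 0 0 0 8.7 1; -302 102 0 0 0 8.7 1'
python3 -m creep '0 0 0 0 0 0 1; 0 0 3 0 0 0 1; 0 0 9 0 0 0 1; 0 0 18 0 0 0 1; 0 0 27 0 0 0 1; 0 0 34 0 0 0 1; 0 0 38 0 0 0 1; 0 0 40 0 0 0 1; 0 0 40 0 0 0 1; 0 0 40 0 0 0 1'
python3 look.py w9 230 100 410 350 wrist
python3 look.py t9 360 125 440 200 top
python3 look.py s9 380 180 480 280 scene
```

```text
t: 10.6
eef_pos: [0.6278, 0.0365, 0.1665]
orientation: [0.711, 0.704, -0.001, 0.0]
wrist_force: [-0.1, 0.4, -2.0]
width: 0.173
t: 11.6
eef_pos: [0.6276, 0.0402, 0.1275]
orientation: [0.709, 0.705, 0.0, 0.0]
wrist_force: [0.4, -0.2, -1.4]
width: 0.179
scale 2.32
scale 7.733333333333333
scale 5.8
```

View pics/w9.png

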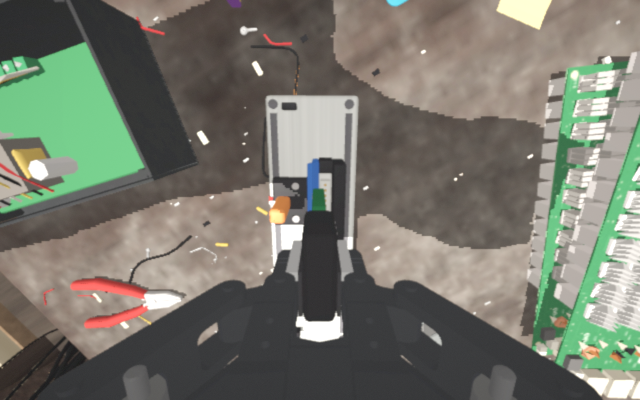

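View pics/s9c.png

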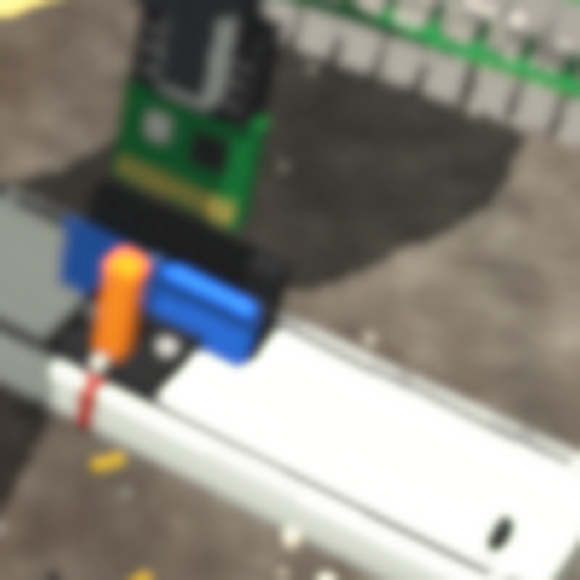

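View pics/t9c.png

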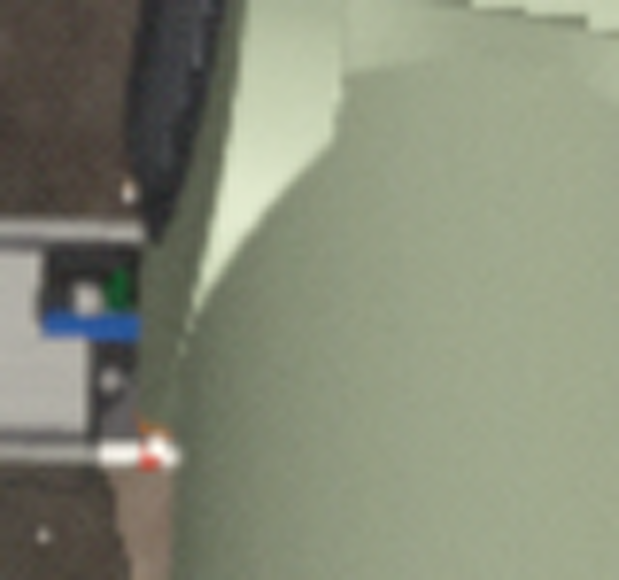

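Run:
```python
from h import *
import cv2
w=cv2.imread("pics/w9.png")
cv2.imwrite("pics/w9d.png",cv2.resize(w[145:245,265:365],None,fx=6,fy=6,interpolation=cv2.INTER_CUBIC))
for p in [(113,172),(241,226),(230,226)]: print(onz("scene",up(p,5.8,(380,180)),.077))
# predicted front rim/wall in scene
```

```text
[0.625993   0.06626741 0.077     ]
[0.6279019  0.01736887 0.077     ]
[0.62552896 0.0202907  0.077     ]
```

View pics/w9d.png

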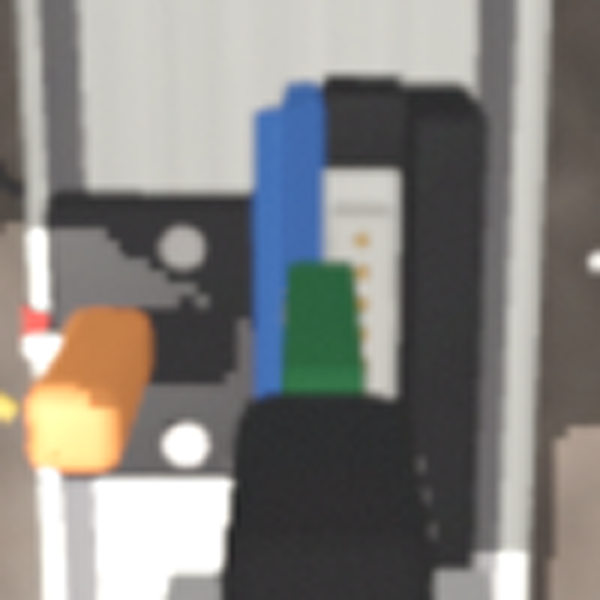

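Run:
```python
from h import *
np.set_printoptions(precision=4,suppress=True)
f=np.load("w9.npz");W=(f["K"],f["T"]);w=lambda p:(W,up(p,6,(265,145)));print(W[1][:3,3])
for n,p,z in [("bladeL",(289,265),.077),("bladeR",(352,265),.077),("wallfront",(406,200),.054),("wallfront near",(403,390),.054),("wallback",(485,200),.054),("lip in",(325,200),.044),("dots",(362,272),.03),("cheek in edge",(362,166),.04),("lip out foot",(255,200),.044),("rim",(255,200),.052),("wall end y",(440,88),.054),("tabtop",(72,430),.069),("ptr",(40,345),.02),("mark",(35,321),.02)]: print(n,onz(*w(p),z))
print(proj(W,[.6255,.043,.052]),proj(W,[.6365,.043,.054]))
```

```text
[0.628  0.1124 0.2698]
bladeL [0.6233 0.0668 0.077 ]
bladeR [0.6306 0.0667 0.077 ]
wallfront [0.6379 0.0699 0.054 ]
wallfront near [0.6377 0.0442 0.054 ]
wallback [0.6481 0.0698 0.054 ]
lip in [0.6275 0.068  0.044 ]
dots [0.6327 0.0546 0.03  ]
cheek in edge [0.6326 0.0718 0.04  ]
lip out foot [0.618 0.068 0.044]
rim [0.6184 0.0696 0.052 ]
wall end y [0.6422 0.0842 0.054 ]
tabtop [0.5958 0.044  0.069 ]
ptr [0.5837 0.041  0.02  ]
mark [0.5831 0.0448 0.02  ]
[316.501  210.3227] [330.2255 210.9951]
```

Run:
```python
import cv2
w=cv2.imread("pics/w9.png")
cv2.imwrite("pics/w9e.png",cv2.resize(w[180:230,255:305],None,fx=11,fy=11,interpolation=cv2.INTER_CUBIC))
```

```text
(no output)
```

View pics/w9e.png

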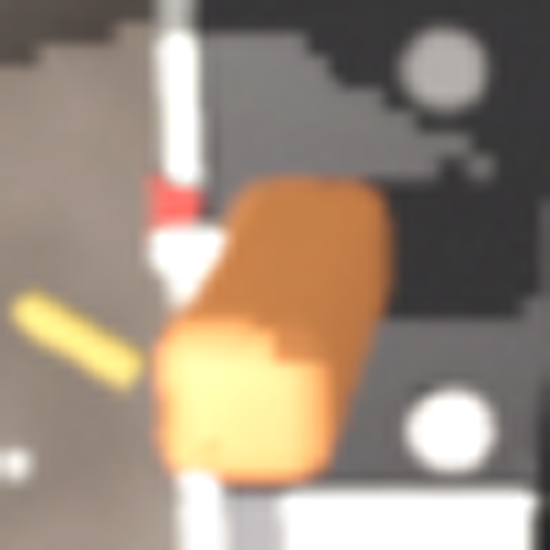

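Run:
```python
import cv2
w=cv2.imread("pics/s9.png")
a=cv2.resize(w[220:260,375:425],None,fx=11,fy=11,interpolation=cv2.INTER_CUBIC)
cv2.imwrite("pics/s9e.png",a)
from h import *
# scale 5.8 crop coordinates
for n,p in [("ptr",(100,357)),("markback",(96,376)),("mark front edge",(91,396))]: print(n,onz("scene",up(p,5.8,(380,180)),.02))
for X in ([.5855,.0432,.02],[.58,.0432,.02],[.5855,.0405,.02]): 
    p=proj("scene",X);print((p-[375,220])*11)
```

```text
ptr [0.59849419 0.04753387 0.02      ]
markback [0.58914015 0.04365038 0.02      ]
mark front edge [0.57929606 0.03984854 0.02      ]
[224.37574021 280.10056113]
[208.98819924 296.25612073]
[237.13316248 286.49785707]
```

View pics/s9e.png

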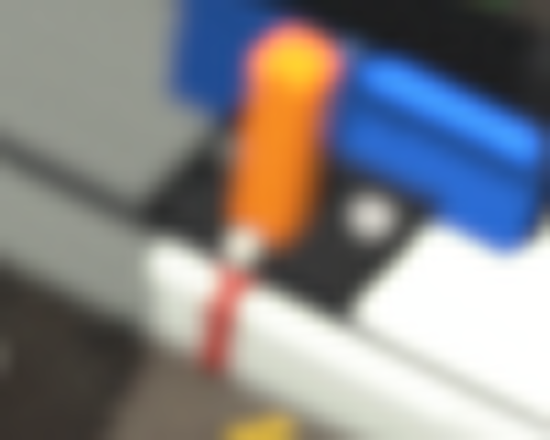

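```bash
python3 -m creep '0.5 1 0 0 0 0 1; 1 3 2 0 0 0 1; 1.5 4 6 0 0 0 1; 1.5 4 12 0 0 0 1; 1.5 4 18 0 0 0 1; 1.5 4 24 0 0 0 1; 1.5 4 29 0 0 0 1; 1.5 4 32 0 0 0 1; 1.5 4 32 0 0 0 1; 1.5 4 32 0 0 0 1' 70
python3 look.py w10 265 145 365 245 wrist
```

```text
t: 12.75
eef_pos: [0.6315, 0.0417, 0.0954]
orientation: [0.709, 0.705, -0.0, 0.0]
wrist_force: [0.4, 0.1, -0.8]
width: 0.176
scale 5.8
```

View pics/w10c.png

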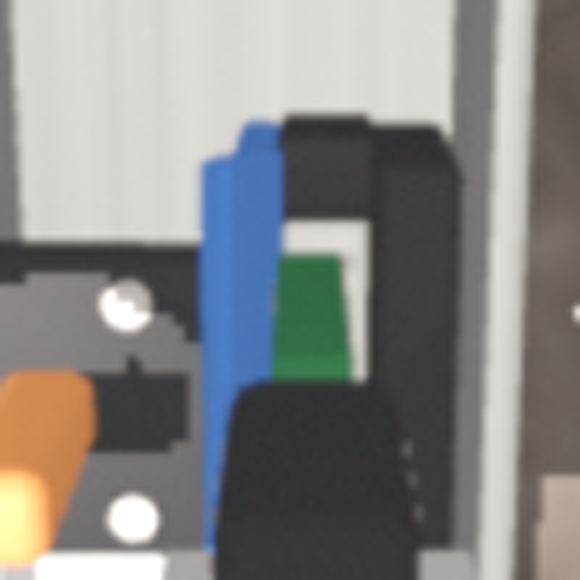

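Run:
```python
from h import *
np.set_printoptions(precision=4,suppress=True)
f=np.load("w10.npz");W=(f["K"],f["T"]);w=lambda p:(W,up(p,5.8,(265,145)));
for n,p,z in [("blade R bot",(342,257),.045),("blade R at .054 ",(343,280),.054),("bladeL",(279,257),.045),("wall",(372,220),.054),("wall2",(369,370),.054),("cheek",(330,219),.04),("lip",(283,200),.044),("lip",(283,200),.04)]: print(n,onz(*w(p),z))
```

```text
blade R bot [0.6347 0.0682 0.045 ]
blade R at .054  [0.6347 0.0676 0.054 ]
bladeL [0.6271 0.0682 0.045 ]
wall [0.638  0.0746 0.054 ]
wall2 [0.6377 0.0567 0.054 ]
cheek [0.6333 0.0718 0.04  ]
lip [0.6277 0.075  0.044 ]
lip [0.6276 0.0742 0.04  ]
```

```bash
python3 -m creep '0.3 1 0 0 0 0 1; 0.3 1.5 0 0 0 0 1; 0.3 1.5 2 0 0 0 1; 0.3 1.5 4 0 0 0 1; 0.3 1.5 6 0 0 0 1; 0.3 1.5 8 0 0 0 1; 0.3 1.5 10 0 0 0 1; 0.3 1.5 12 0 0 0 1; 0.3 1.5 12 0 0 0 1; 0.3 1.5 12 0 0 0 1' 90
```

```text
t: 13.8
eef_pos: [0.633, 0.0421, 0.0833]
orientation: [0.709, 0.705, -0.0, -0.0]
wrist_force: [-0.0, -0.4, 0.3]
width: 0.166
```

```bash
python3 -m creep '0 0 1 0 0 0 1; 0 0 2 0 0 0 1; 0 0 3 0 0 0 1; 0 0 4 0 0 0 1; 0 0 5 0 0 0 1; 0 0 5 0 0 0 1; 0 0 5 0 0 0 1; 0 0 5 0 0 0 1; 0 0 5 0 0 0 1; 0 0 5 0 0 0 1' 110
python3 -c "
from plant import sensors
s=sensors.sense();print(s['eef_pos'],s['wrist_force'])"
```

```text
t: 14.8
eef_pos: [0.633, 0.0421, 0.0784]
orientation: [0.709, 0.705, 0.0, 0.0]
wrist_force: [-0.5, 0.1, 4.3]
width: 0.17
[0.63303746 0.04206025 0.07836428] [-0.51328973  0.09854841  4.26038744]
```

```bash
python3 -m creep '0 0 0.5 0 0 0 1; 0 0 1 0 0 0 1; 0 0 1.5 0 0 0 1; 0 0 2 0 0 0 1; 0 0 2.5 0 0 0 1; 0 0 3 0 0 0 1; 0 0 3 0 0 0 1; 0 0 3 0 0 0 1; 0 0 3 0 0 0 1; 0 0 3 0 0 0 1' 120
python3 -m creep '0 0 0.5 0 0 0 1; 0 0 1 0 0 0 1; 0 0 1.5 0 0 0 1; 0 0 2 0 0 0 1; 0 0 2 0 0 0 1; 0 0 2 0 0 0 1; 0 0 2 0 0 0 1; 0 0 2 0 0 0 1; 0 0 2 0 0 0 1; 0 0 2 0 0 0 1'
```

```text
t: 15.8
eef_pos: [0.633, 0.0421, 0.0755]
orientation: [0.709, 0.705, 0.0, 0.0]
wrist_force: [-1.6, -0.2, 7.6]
width: 0.165
t: 16.8
eef_pos: [0.6332, 0.042, 0.0744]
orientation: [0.709, 0.705, 0.0, 0.0]
wrist_force: [-5.9, 1.0, 22.0]
width: 0.163
```

```bash
python3 look.py s11 380 180 480 280 scene; python3 look.py w11 230 145 390 305 wrist; python3 -c "
from plant import sensors
s=sensors.sense();print(s['t'],s['eef_pos'],s['wrist_force'],s['torque'])"
```

```text
scale 5.8
scale 3.625
16.9 [0.63324382 0.0420166  0.07437785] [-6.95307241  0.81256296 22.4706809 ] [0.06597828 1.68777104 0.03686242]
```

View pics/s11c.png

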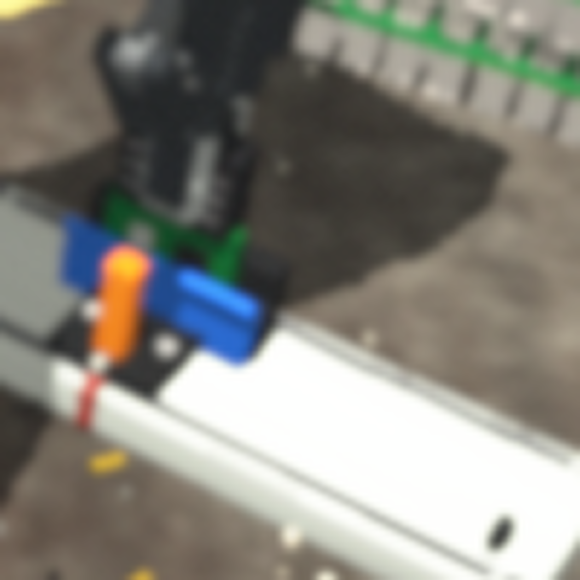

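View pics/w11c.png

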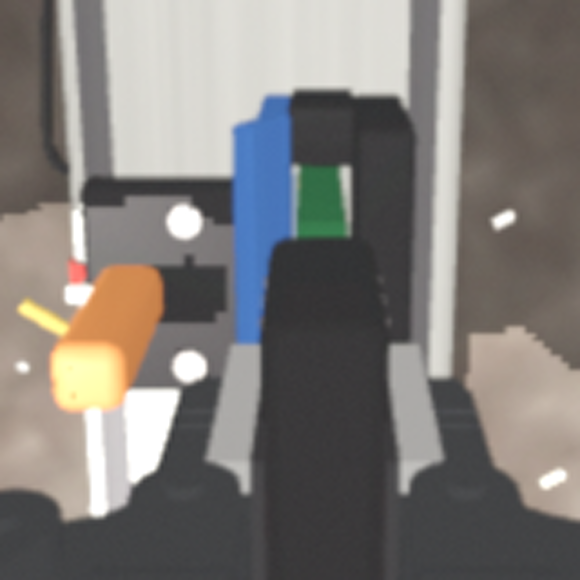

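```bash
python3 -m creep '0 -0.3 0 0 0 0 1; 0 -0.6 0 0 0 0 1; 0 -0.8 0 0 0 0 1; 0 -0.8 0 0 0 0 1; 0 -0.8 0 0 0 0 1; 0 -0.8 0 0 0 0 1; 0 -0.8 0 0 0 0 1; 0 -0.8 0 0 0 0 1; 0 -0.8 0 0 0 0 1; 0 -0.8 0 0 0 0 1'
python3 - <<'E'
from h import *
import cv2
for z in (.066,.069,.072):
    print(z,[((proj("scene",[.625,y,z])-[380,180])*5.8).round() for y in (.0205,.0665)])
w=cv2.imread("pics/s11.png")
cv2.imwrite("pics/s11e.png",cv2.resize(w[195:245,385:435],None,fx=11,fy=11,interpolation=cv2.INTER_CUBIC))
for z in (.066,.070): print(z,[((proj("scene",[.625,y,z])-[385,195])*11).round() for y in (.0205,.0665)])
E
```

```text
t: 17.9
eef_pos: [0.633, 0.042, 0.0744]
orientation: [0.709, 0.705, 0.001, 0.001]
wrist_force: [-3.1, 0.8, 17.3]
width: 0.171
0.066 [array([221., 249.]), array([105., 195.])]
0.069 [array([223., 242.]), array([106., 188.])]
0.072 [array([224., 235.]), array([107., 182.])]
0.066 [array([365., 307.]), array([144., 205.])]
0.07 [array([368., 290.]), array([146., 188.])]
```

View pics/s11e.png

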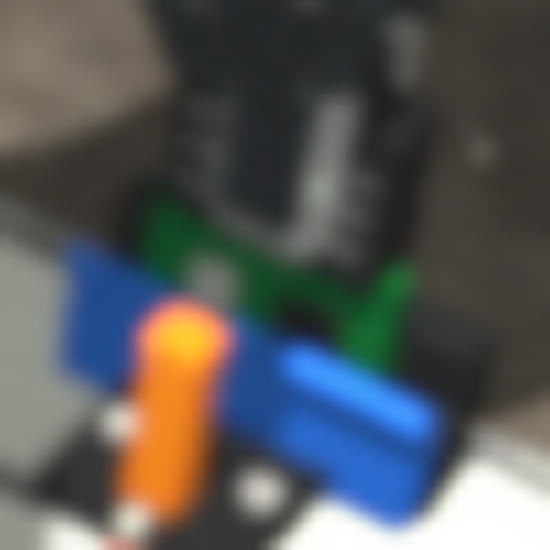

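Run:
```python
from h import *
import cv2
from plant import vision
d=vision.snapshot("scene");s11=np.ascontiguousarray(d["color"][:,:,::-1]);cv2.imwrite("pics/s12.png",s11)
s9=cv2.imread("pics/s9.png")
# predicted displacement of card-face points between TCP (0.6276,.0402,.1275)->(0.633,.042,.0744)
d=np.array([.633-.6276,.042-.0402,.0744-.1275])
for X in ([.6196,.03,.13],[.6196,.045,.125]):
    X=np.array(X);a=proj("scene",X);b=proj("scene",X+d);print("s9",a.round(1),"pred shift",(b-a).round(2))
for box in [(404,190,424,204),(400,198,424,212),(408,184,426,200)]:
    x0,y0,x1,y1=box
    for ch in (None,):
        t=s9[y0:y1,x0:x1];r=cv2.matchTemplate(s11,t,cv2.TM_CCOEFF_NORMED)
        sub=r[y0-5:y0+40,x0-25:x0+25];_,m,_,l=cv2.minMaxLoc(sub);print(box,m,(l[0]-25,l[1]-5))
a=cv2.resize(np.hstack([s9[165:245,380:440],s11[165:245,380:440]]),None,fx=6.5,fy=6.5,interpolation=cv2.INTER_CUBIC)
a=np.clip(a.astype(float)*1.6,0,255).astype(np.uint8)
cv2.imwrite("pics/cmp.png",a)
```

```text
s9 [417.4 196.6] pred shift [-3.46 19.74]
s9 [410.  195.7] pred shift [-3.11 19.54]
(404, 190, 424, 204) 0.9101116061210632 (-3, 19)
(400, 198, 424, 212) 0.5276541113853455 (-21, 6)
(408, 184, 426, 200) 0.9507692456245422 (-3, 20)
```

View pics/cmp.png

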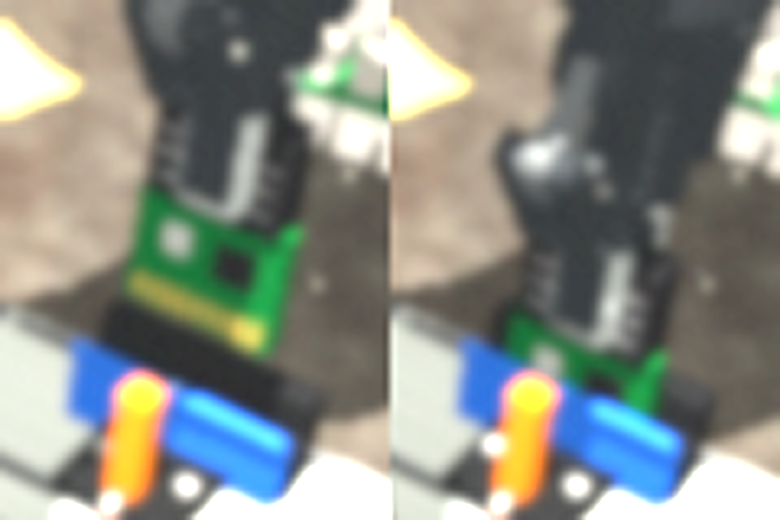

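```bash
python3 -m creep '0 -0.3 0.2 0 0 0 1; 0 -0.3 0.4 0 0 0 1; 0 -0.3 0.5 0 0 0 1; 0 -0.3 0.5 0 0 0 1; 0 -0.3 0.5 0 0 0 1; 0 -0.3 0.5 0 0 0 1; 0 -0.3 0.5 0 0 0 1; 0 -0.3 0.5 0 0 0 1; 0 -0.3 0.5 0 0 0 1; 0 -0.3 0.5 0 0 0 1'; python3 -c "
from plant import sensors
s=sensors.sense();print(s['eef_pos'],s['wrist_force'])"
```

```text
t: 18.95
eef_pos: [0.633, 0.042, 0.0743]
orientation: [0.709, 0.705, 0.001, 0.001]
wrist_force: [-3.4, 0.4, 24.9]
width: 0.163
[0.63297374 0.04200165 0.07433922] [-3.44724733  0.44360844 24.8526017 ]
```

```bash
python3 -c "
from plant import arm
print(arm.sign_off())"
```

```text
the job is handed in; nothing more can be done
None
```

I slid the guide to the red mark, then put the larger green card from the stand down behind the blue lip. I signed off at about 19 s with the hand still holding the card pressed home.

**Guide:** my first slide went about 2.6 mm too far, so I moved it back. Before I let go of the tab, the pointer was within about 0.2 mm of the mark. A straight-on view after release also showed them in line. Later slanted views showed the pointer up to about 3 mm off, to opposite sides from opposite viewpoints. I took that as the pointer standing slightly proud of the plate. In the last scene picture, the tab was where it had been before insertion.

**Card:**
- **Spring contact:** the upward force rose from 4 to 8 N as the springs compressed, then jumped at the stop.
- **Hard stop:** 7.5 N more push lowered the hand only about 0.1 mm.
- **Final state:** it held 25 N down and 3 N sideways, with the tool tip at z = 74.3 mm. That matches the 24 mm home height, judging by where I gripped the card.
- **Slip:** comparing scene pictures from before and after insertion showed no slip in the grip, to about 1 mm.

**What disagreed:** reading the grip block's height directly from the blurred scene picture put the card 4–8 mm too high. I trusted the force and hand-position readings instead.

I did not touch the multimeter, tin, side cutters or the other cards.

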